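# Put a brake kit away in the bench rack

### The job

Put the brake kit away: lay the new brake pad (green plate) flat in the blue tray, stack the grey tray on it so that its corner feet drop inside the rim, then slide the stack along the bench by the orange pull bar, under the rack's crossbars until it is fully home against the back stop, and finally swing the yellow gate bar shut across the front. The blue tray stays on the bench throughout (never lift it), and the worn brown pad and everything else on the bench are left where they are.

Things in the scene. Friction and masses are not known exactly. Their poses are not given: they have to be found in the camera images.
- lower: Blue open tray, loose, about 0.35 kg; outside 140 (x) x 110 (y) x 42 mm high, walls and floor 5 mm, inside 130 x 100 mm. Origin: centre of its underside, on the bench; z up. An orange pull bar stands out from the middle of its -x end; the +x end goes first into the rack.
- pull_bar (a point): Grip point on the blue tray's pull bar, an upright orange fin 14 mm thick (tray y), running in tray x from the -x wall to 68 mm out (tray x -70 to -138 mm), from 9 to 39 mm above the bench. The point is 117 mm from the tray's origin towards -x, 26 mm up; axes as the tray's. Pinch it across its thickness from above.
- upper: Grey open tray, loose, about 0.25 kg; 140 (x) x 110 (y) mm outside, body 10 to 44 mm above its origin, four black feet (18 x 18 x 10 mm) below, outer faces at x +-62, y +-47 mm: 3 mm play inside the blue tray. Seated, its origin is 32 mm above the blue tray's, x axes parallel, either way round. Origin: centre of the underside of the feet, z up.
- carry_handle (a point): Centre of the grey tray's black handle bar, 72 mm above its origin; the bar runs 100 mm along the tray's x, 14 mm wide (y), 14 mm tall, on two uprights at x +-45 mm; top at 79 mm. Axes as the tray's.
- new_pad: New brake pad, loose, about 0.28 kg: green backing plate 110 (x) x 46 (y) x 6 mm on top of a dark lining 84 x 40 x 12 mm; 18 mm thick in all, lying plate up. Origin: centre of its underside, z up. Pinch it across the 46 mm.
- worn_pad: Worn brake pad, same shape as the new one but with a rusty brown plate; leave it alone. It may lie in either of the two pad places.
- rack: Red rack fixed to the bench; its place and yaw vary. Origin: on the bench, where the blue tray's origin lies when home; x points inwards (as the blue tray's x when home), z up. Guides 34 mm high at y +-60 mm (5 mm play each side) from x = -70 to +80 mm, flared lead-in from x = -94 to -70 mm; back stop face at x = +70 mm.
- crossbar (a point): Underside middle of the rack's outermost steel crossbar: rack x = -40 mm, 117 mm above the bench (bars also at x = +10 and +60; each 26 mm wide in x, 10 mm thick, on posts with inner faces at y +-64 mm). A seated stack (111 mm tall to the grey handle's top) passes under, an unseated one does not.
- gate (a joint): Angle of the yellow gate bar in rad: 0 = shut (bar across the front, along rack -y from its pivot), grows as it opens, turning clockwise seen from above; 1.57 = pointing out along rack -x. Range 0 to 2.3 with a hard stop at each end; starts open at about 1.9 to 2.2. Stays where it is left (friction about 0.06 N m, under 1 N at the knob).
- gate_pivot (a point): Vertical pivot axis of the gate, on a 24 mm post at rack x = -90, y = +84 mm, mid height of the bar (58 mm). The bar is 135 mm long, 12 mm thick, from 52 to 64 mm above the bench (it passes above the pull bar).
- gate_knob (a point): Middle of the black upright knob near the free end of the gate bar, 120 mm from the pivot axis: 16 mm diameter, from 64 to 104 mm above the bench; the point is 84 mm up. Shut, it is at rack x = -90, y = -36 mm. Push or hold it to swing the gate.
- spray_can: Blue spray can with a red cap, 66 mm diameter, 190 mm tall, beyond the back of the rack; leave alone. Origin: underside centre.
- fluid_bottle: White fluid bottle with a blue cap, 72 mm diameter, 200 mm tall, right of the rack; leave alone. Origin: underside centre.
- bellows: Black rubber boot, 96 mm diameter, 66 mm tall, at the far side; leave alone. Origin: underside centre.
- grease_tin: Green grease tin, 80 mm diameter, 55 mm tall, at the far side; leave alone. Origin: underside centre.
- wrench: Steel wrench, 190 mm long, lying near the robot; leave alone.
- screwdriver: Red screwdriver, 200 mm long, lying at the left; leave alone.
Mind the look-alikes: they are no part of the job. Leave any red look-alike of the upper alone. There is more than one size of the new_pad; the one meant has the size given above.

How it is judged:
By the outcome, as a careful person would: the job done as asked, in the order asked, and still so for the second after the job is handed in, with the robot touching nothing.
It also fails if it takes over 72 s, if anything falls off the work surface, if the arm or the gripper's body presses on something with over 40 N, if the wrist force passes 120 N, or if a joint passes its speed limit or range.

### The arm

A 6-joint arm with a two-finger parallel gripper is mounted at the origin on the work surface. World frame = base frame: x ahead of the robot, y to its left, z up, the work surface at z = 0. Lengths are in m, angles in degrees, forces in N, time in s.
With the tool pointing down it reaches from about 0.35 to 0.875 m from the base axis. Payload 4.2 kg.
Tool frame: the origin (TCP) lies at the very end of the fingers, on their centre line; the grasp point (between the pads) lies 19 mm behind it; z points along the fingers, y is the line along which they close (so a half turn about z gives the same grasp; the last joint's range is limited). The gripper opens to 87 mm and grips with 3 to 60 N. Pads are 19 mm wide; open, the fingers measure 117 mm over their backs; the gripper's body (75 mm by 190 mm) begins 51 mm behind the grasp point.
Start: joints at [-49.068, 22.042, 0.453, 0, -68.411, -14.817], TCP at [0.275, -0.561, 0.223] pointing down, gripper open.
Joint ranges: [-179.83, 179.83], [-69.29, 118.12], [-61.27, 80.66], [-181.25, 117.63], [-171.15, -9.14], [-177.46, 177.46]. Speed limits (degrees/s): [159.86, 159.86, 180, 180, 180, 180].

### API

Orientations are given as a 3x3 rotation matrix whose columns are the frame's x, y, z axes.
In Python, from station import sense, cams, r gives the robot as it stands. The module is installed in compiled form; this text tells all that it offers.
- The arm moves only by the tool step_arm, never from a script. Its argument "targets" is text: rows parted by semicolons, each of 4 numbers parted by spaces: the shift along the tool's x, y, z in cm, then the turn about the tool's z in degrees. In form: x y z turn; .... A call has 1 to 12 rows; each row shifts and turns the commanded pose from where the row before left it, along the tool's axes as they then stand; what a row does not reach is not made up. A row lasts 1/12 s, in which the tool goes at most 41.7 mm and 7.16 degrees, less where a joint would pass 70% of its speed; a pose out of reach is approached as far as the arm can. A call with a gripper value outside its range is refused whole. "claw" is the finger opening in cm, from 0 to 8.7, set as the call begins (left out, the last holds). The fingers move at their own pace and stop on an object; the grip force is fixed at half the most. Time passes only in rows, so rows that do not move let the fingers close. It gives the time, the measured TCP pose, the force, the opening and the grip force at its end, in the units of the state.
- sense(): the state, without advancing time (a new reading comes with each control period).
- cams.capture(name): name is "side" or "top" or "wrist"; returns a dict with "frame" (384x512x3 uint8, blue, green, red), "vertical_fov" (degrees; the focal length in pixels is half the picture's height over the tangent of half this angle, whatever the lens; pixels are square), "cx", "cy" (the principal point, pixels), "dist_coeffs" ([k1, k2, p1, p2, k3] as OpenCV has them; the pictures are not rectified), "eye" and "rotation" of the camera in the world; the wrist camera has in their place "tool_from_camera" (4x4, takes a point from camera to tool coordinates, whose origin is the TCP and whose axes are the flange's). Camera axes: x right, y down, z forward; pixel columns grow to the right and rows downward; lengths in m; the calibration is good to about 2 mm. A picture is of the moment at which its call begins: read the wrist's pose just before it. There is no depth.
- r.finish_job(): hands the job in; it is judged then, once.
The state is a dict: "time_s": time; "joints": joint angles; "joint_velocities": joint speeds; "effort": joint torques, N m; "tcp_pos": TCP position; "ee_rot": TCP orientation; "wrist_force": force on the tool from outside, world axes, zero at the start; "moment": the same for the moment, N m; "gripper_width": opening from 0.0 (shut) to 1.0 (fully open); "gripper_force": force on a finger pad.
Only numpy, scipy, OpenCV 4.12 (cv2) and the standard library are available. Lean on these libraries where they do the work, as an engineer would, in place of code of your own. Each camera call takes 0.05 s, during which the arm holds its last target. There are 200 camera calls.

## Working session

There is one attempt and no reset: what is moved stays moved. The work goes in short steps, Python scripts to look and compute and a tool call to move; the robot and the scene stay as the last step left them, time stands still between calls to the robot, and variables do not carry over. Pictures are saved under pics/ and viewed, at most 14 in all, crops included, and the job is handed in when it is done.

Besides the shell and the picture viewer there is one more tool, called after ">>>" by a JSON object that holds its "fn" and its "kwargs". step_arm: Moves the arm, as the interface text tells. Its arguments: {"type":"object","properties":{"targets":{"type":"string"},"claw":{"type":"number"}},"required":["targets"]}

```bash
mkdir -p pics && cat > h.py <<'E'
import numpy as np,cv2
from station import sense,cams,r
def K(c):
    h=c["frame"].shape[0];f=h/2/np.tan(np.radians(c["vertical_fov"])/2)
    return np.array([[f,0,c["cx"]],[0,f,c["cy"]],[0,0,1.]])
def pose(c,s=None):
    if "eye" in c: return np.array(c["eye"]),np.array(c["rotation"])
    T=np.array(c["tool_from_camera"]);R=np.array(s["ee_rot"])
    return np.array(s["tcp_pos"])+R@T[:3,3],R@T[:3,:3]
def cast(c,px,z,s=None):
    "pixels (N,2) -> world points on plane z"
    e,R=pose(c,s);p=cv2.undistortPoints(np.array(px,float).reshape(-1,1,2),K(c),np.array(c["dist_coeffs"],float)).reshape(-1,2)
    d=np.c_[p,np.ones(len(p))]@R.T
    return e+d*((z-e[2])/d[:,2])[:,None]
def proj(c,P,s=None):
    e,R=pose(c,s);q=(np.array(P,float)-e)@R
    return cv2.projectPoints(q,np.zeros(3),np.zeros(3),K(c),np.array(c["dist_coeffs"],float))[0].reshape(-1,2)
E
python3 - <<'E'
from h import *
for n in("top","side"):
    c=cams.capture(n);cv2.imwrite(f"pics/{n}0.png",c["frame"] if n=="side" else cv2.resize(c["frame"],(800,600)))
    print(n,c["eye"],np.round(c["rotation"],3).tolist(),c["vertical_fov"],c["dist_coeffs"])
s=sense();print({k:np.round(v,3).tolist() for k,v in s.items()})
E
```

```text
top [ 0.35947225 -0.04216589  1.30892745] [[-0.017, -0.989, 0.147], [-1.0, 0.017, -0.005], [0.002, -0.147, -0.989]] 56.18067813438009 [-0.01054257  0.          0.          0.          0.        ]
side [-0.18366951 -1.30065721  1.02458421] [[0.864, -0.289, 0.411], [-0.502, -0.455, 0.735], [-0.025, -0.842, -0.539]] 44.49572058312389 [-0.13703777  0.          0.          0.          0.        ]
{'time_s': 0.1, 'joints': [-49.068, 22.088, 0.387, -0.025, -68.41, -14.817], 'joint_velocities': [0.073, -0.06, 0.172, 0.131, 0.056, 0.072], 'effort': [-0.0, -39.169, 18.794, 4.232, 0.013, -0.0], 'tcp_pos': [0.275, -0.561, 0.222], 'ee_rot': [[-0.898, -0.44, -0.001], [-0.44, 0.898, 0.002], [0.0, 0.002, -1.0]], 'wrist_force': [0.58, 0.704, -0.409], 'moment': [0.001, -0.083, -0.021], 'gripper_force': 0.0, 'gripper_width': 1.002}
```

View pics/top0.png

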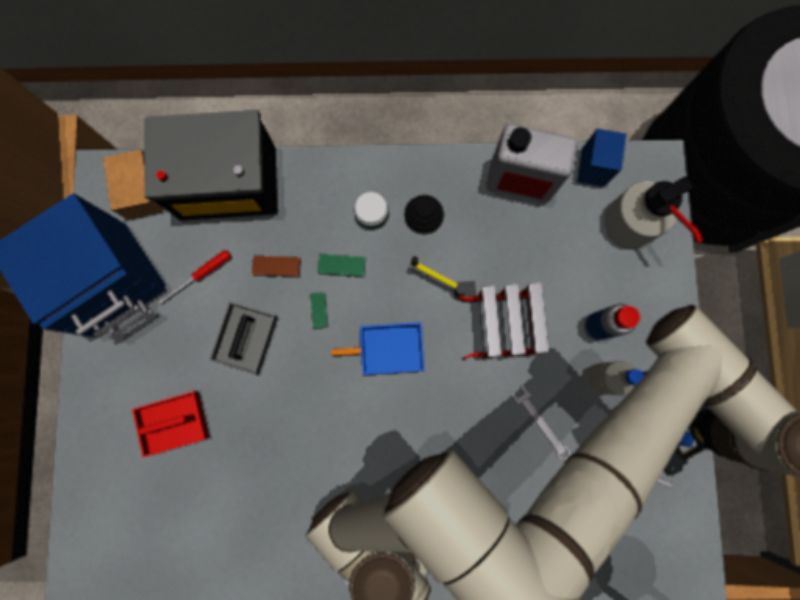

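View pics/side0.png

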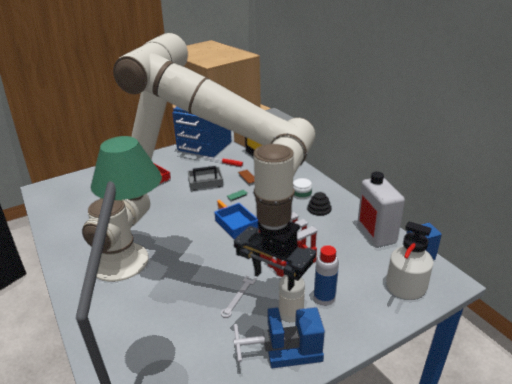

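The top view (800x600) shows the blue tray at (392,349) with its orange bar at (346,352). The grey tray is at (244,338), the rack at (515,320), and the gate runs from its pivot at (466,290) to its knob at (414,261).
Candidates for the new pad: green plate A (342,265) about 46 px long, green plate B (319,310) about 35 px, brown plate (276,266). Candidates for the upper: grey tray (244,338), red look-alike (170,423). By size, A looks right; I'll measure to confirm.

```bash
cat >> h.py <<'E'
def blobs(c,lo,hi,z,s=None,amin=40,roi=None):
    "HSV mask -> list of (centre px, world centre xy, long, short, angle deg of long axis, area)"
    hsv=cv2.cvtColor(c["frame"],cv2.COLOR_BGR2HSV);m=cv2.inRange(hsv,np.array(lo),np.array(hi))
    if roi: 
        k=np.zeros_like(m);x0,y0,x1,y1=roi;k[y0:y1,x0:x1]=1;m=m*k
    out=[]
    for q in cv2.findContours(m,cv2.RETR_EXTERNAL,cv2.CHAIN_APPROX_NONE)[0]:
        if cv2.contourArea(q)<amin: continue
        W=cast(c,q.reshape(-1,2),z,s)[:,:2]
        (cx,cy),(w,h),a=cv2.minAreaRect((W*1000).astype(np.float32))
        if h>w: w,h,a=h,w,a+90
        px=q.reshape(-1,2).mean(0)
        out.append((px.round(0).tolist(),round(cx,1),round(cy,1),round(w,1),round(h,1),round((a+90)%180-90,1)))
    return out
E
python3 - <<'E'
from h import *
c=cams.capture("top")
C={"green":((45,80,40),(85,255,255),.018),"brown":((2,100,50),(14,255,200),.018),"blue":((100,140,80),(125,255,255),.042),
"orange":((8,180,180),(20,255,255),.039),"yellow":((22,150,120),(34,255,255),.064),"red":((0,150,60),(4,255,255),.034)}
for k,(lo,hi,z) in C.items():
    print(k,z,*blobs(c,lo,hi,z,amin=12),sep="\n  ")
f=c["frame"]; crop=np.hstack([cv2.resize(f[120:270,120:270],(400,400),interpolation=cv2.INTER_CUBIC),cv2.resize(f[140:260,240:360],(400,400),interpolation=cv2.INTER_CUBIC)])
cv2.imwrite("pics/crop1.png",crop)
E
```

```text
green
  0.018
  ([204.0, 198.0], 537.5, 146.9, 80.5, 32.6, 0.4)
  ([218.0, 169.0], 643.1, 94.4, 108.2, 45.3, 84.6)
brown
  0.018
  ([508.0, 379.0], -100.8, -889.5, 27.3, 20.6, -6.3)
  ([492.0, 375.0], -88.4, -837.7, 85.7, 9.6, 88.6)
  ([258.0, 373.0], -60.7, -43.4, 35.9, 20.5, -11.8)
  ([367.0, 350.0], 2.9, -413.0, 37.3, 12.0, 44.2)
  ([221.0, 225.0], 440.4, 83.8, 64.9, 15.6, -86.6)
  ([176.0, 170.0], 643.9, 247.6, 108.8, 45.1, 86.0)
  ([16.0, 120.0], 843.5, 853.3, 157.7, 34.3, 61.2)
  ([42.0, 108.0], 901.0, 757.8, 160.8, 37.0, 6.9)
  ([22.0, 67.0], 1066.3, 856.1, 222.8, 39.6, 52.6)
blue
  0.042
  ([440.0, 281.0], 231.1, -673.6, 22.6, 21.3, -38.6)
  ([406.0, 240.0], 370.3, -567.9, 32.3, 27.8, 89.0)
  ([250.0, 223.0], 443.9, -21.8, 138.8, 109.2, -87.2)
  ([53.0, 191.0], 569.7, 682.2, 219.9, 13.6, -55.5)
  ([35.0, 165.0], 667.7, 757.1, 232.3, 214.5, -55.7)
  ([389.0, 95.0], 908.7, -545.4, 90.8, 69.1, -11.6)
orange
  0.039
  ([221.0, 224.0], 441.1, 83.5, 59.8, 7.0, 89.0)
yellow
  0.064
  ([279.0, 176.0], 604.9, -126.0, 99.4, 11.9, 60.6)
red
  0.034
  ([108.0, 271.0], 284.8, 476.2, 144.1, 109.7, -74.7)
  ([402.0, 202.0], 507.2, -565.1, 50.9, 46.9, 89.0)
  ([300.0, 190.0], 556.7, -199.7, 46.8, 10.9, 89.0)
  ([135.0, 170.0], 642.9, 393.8, 96.9, 24.5, -53.8)
  ([440.0, 143.0], 726.9, -721.3, 107.3, 20.9, 35.8)
  ([103.0, 112.0], 865.8, 521.7, 22.5, 15.6, 44.7)
```

View pics/crop1.png

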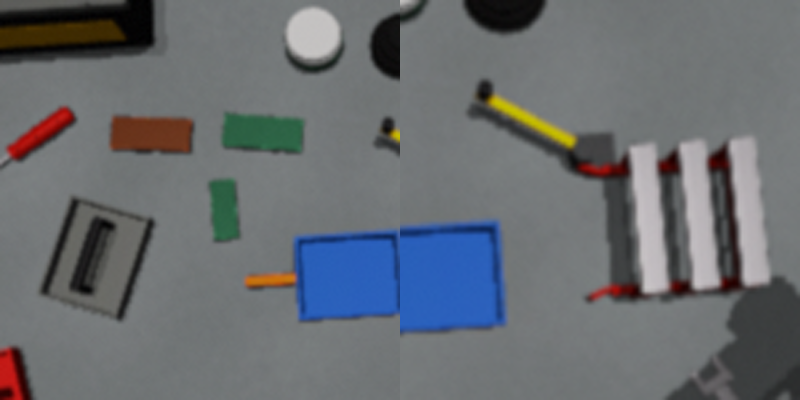

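Plate A measures 108x45 mm, matching 110x46, while B is 80x33, so A is the new pad. The crop shows the green pad at (262,132), the brown one at (151,134), the grey tray at (97,258), and the rack and gate at right. Next I'll move up to a viewing pose.

>>> {"fn": "step_arm", "kwargs": {"targets": "-2.65 2.38 -0.9 0;-2.65 2.38 -0.9 0;-2.65 2.38 -0.9 0;-2.65 2.38 -0.9 0;-2.65 2.38 -0.9 0;-2.65 2.38 -0.9 0;-2.65 2.38 -0.9 0;-2.65 2.38 -0.9 0;-2.65 2.38 -0.9 0;-2.65 2.38 -0.9 0;-2.65 2.38 -0.9 0;-2.65 2.38 -0.9 0", "claw": 8.7}}

```text
time_s: 1.15
tcp_pos: [0.4349, -0.163, 0.331]
ee_rot: [[-0.898, -0.44, 0.0], [-0.44, 0.898, 0.0], [-0.0, 0.0, -1.0]]
wrist_force: [1.0, -0.4, 0.1]
gripper_width: 1.0
gripper_force: 0.0
```

>>> {"fn": "step_arm", "kwargs": {"targets": "-2.65 2.38 -0.9 0;-2.65 2.38 -0.9 0;-2.65 2.38 -0.9 0;-2.65 2.38 -0.9 0;-2.65 2.38 -0.9 0;-2.65 2.38 -0.9 0;-2.65 2.38 -0.9 0;-2.65 2.38 -0.9 0;0 0 0 -7;0 0 0 -7;0 0 0 -7;0 0 0 -7"}}

```text
time_s: 2.15
tcp_pos: [0.5414, 0.1, 0.402]
ee_rot: [[-0.581, -0.814, -0.001], [-0.814, 0.581, -0.0], [0.001, 0.001, -1.0]]
wrist_force: [0.5, -0.9, 0.3]
gripper_width: 0.996
gripper_force: 0.0
```

>>> {"fn": "step_arm", "kwargs": {"targets": "0 0 0 -7;0 0 0 -7;0 0 0 -7;0 0 0 -7;0 0 0 -3;0 0 0 0;0 0 0 0"}}

```text
time_s: 2.73
tcp_pos: [0.5414, 0.0995, 0.4023]
ee_rot: [[-0.087, -0.996, -0.001], [-0.996, 0.087, -0.0], [0.0, 0.001, -1.0]]
wrist_force: [0.2, 0.4, -0.7]
gripper_width: 0.997
gripper_force: 0.0
```

```bash
cat >> h.py <<'E'
def yang(s): R=np.array(s["ee_rot"]);return np.degrees(np.arctan2(R[1,1],R[0,1]))
def rel(P,ang=None,s=None):
    "print shift (cm, tool axes) to world P and turn so tool y points along ang (mod 180)"
    s=s or sense();d=np.array(s["ee_rot"]).T@(np.array(P)-s["tcp_pos"])*100
    t=None if ang is None else (yang(s)-ang+90)%180-90
    print("shift",d.round(2),"turn",t and round(t,2))
E
python3 - <<'E'
from h import *
s=sense();print(s["time_s"],np.round(s["tcp_pos"],4),round(yang(s),2),np.round(s["joints"],1))
c=cams.capture("wrist");cv2.imwrite("pics/w1.png",c["frame"]);print(pose(c,s)[0],pose(c,s)[1].round(2).tolist(),c["vertical_fov"],c["dist_coeffs"])
t=cams.capture("top");np.savez("v1.npz",w=c["frame"],t=t["frame"]);cv2.imwrite("pics/top1.png",t["frame"])
C={"green":((45,80,40),(85,255,255),.018),"blue":((100,140,80),(125,255,255),.042),"orange":((8,180,180),(20,255,255),.039),"yellow":((22,150,120),(34,255,255),.064)}
for k,(lo,hi,z) in C.items():
    print(k,z,*blobs(c,lo,hi,z,s,amin=100),sep="\n  ")
E
```

```text
2.7333 [0.5414 0.0995 0.4023] 175.02 [ 27.3  10.7   9.8  -0.  -89.1 -32.3]
[0.53480511 0.02461038 0.56390474] [[-1.0, 0.08, 0.02], [0.09, 0.96, 0.28], [-0.0, 0.28, -0.96]] 59.31799571666338 [-0.05940602  0.          0.          0.          0.        ]
green
  0.018
  ([263.0, 167.0], 539.7, 147.0, 79.7, 32.7, 4.8)
  ([196.0, 140.0], 644.2, 94.5, 106.1, 44.8, 84.8)
blue
  0.042
  ([317.0, 52.0], 447.6, -20.7, 139.0, 110.2, -87.4)
orange
  0.039
  ([323.0, 124.0], 442.2, 83.1, 63.7, 11.2, -87.4)
yellow
  0.064
  ([188.0, 9.0], 624.1, -92.5, 29.7, 11.5, 59.3)
```

View pics/w1.png

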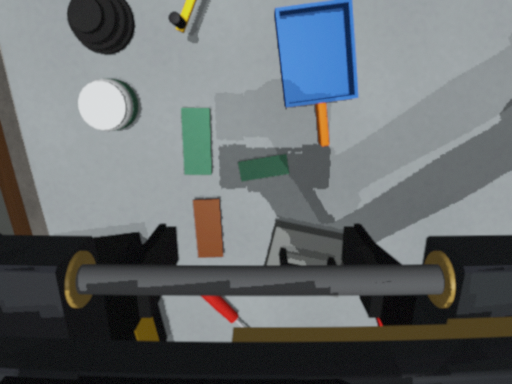

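The wrist view shows the new pad at (196,140), clear of the small green plate at (263,167). The blue tray is at (317,52). Going down to the pad.

>>> {"fn": "step_arm", "kwargs": {"targets": "-0.04 -1.14 3.3 0;-0.04 -1.14 3.3 0;-0.04 -1.14 3.3 0;-0.04 -1.14 3.3 0;-0.04 -1.14 3.3 0;-0.04 -1.14 3.3 0;-0.04 -1.14 3.3 0;-0.04 -1.14 3.3 0;-0.04 -1.14 3.3 0;0 0 0 0.3;0 0 0 0", "claw": 7.5}}

```text
time_s: 3.75
tcp_pos: [0.6431, 0.0938, 0.1032]
ee_rot: [[-0.091, -0.996, -0.005], [-0.996, 0.091, -0.002], [0.003, 0.005, -1.0]]
wrist_force: [0.1, 0.6, 1.6]
gripper_width: 0.865
gripper_force: 0.0
```

```bash
python3 - <<'E'
from h import *
s=sense();rel([.6438,.0944,.005],-5.3,s);c=cams.capture("wrist");cv2.imwrite("pics/w2.png",c["frame"])
print(*blobs(c,(45,80,40),(85,255,255),.018,s,amin=100),sep="\n")
E
```

```text
shift [-0.1  -0.11  9.82] turn 0.05
([399.0, 235.0], 536.2, 144.5, 67.2, 34.7, 4.4)
([257.0, 190.0], 645.1, 94.8, 108.2, 44.9, 84.8)
([113.0, 108.0], 744.8, 22.0, 74.9, 30.4, -86.9)
```

>>> {"fn": "step_arm", "kwargs": {"targets": "-0.1 -0.15 2.4 0;0 0 2.4 0;0 0 2.4 0;0 0 1.5 0;0 0 1.1 0;0 0 0 0;0 0 0 0"}}

```text
time_s: 4.38
tcp_pos: [0.6467, 0.0957, 0.0095]
ee_rot: [[-0.09, -0.996, 0.003], [-0.996, 0.09, 0.001], [-0.001, -0.003, -1.0]]
wrist_force: [0.1, -0.6, -0.2]
gripper_width: 0.857
gripper_force: 0.0
```

>>> {"fn": "step_arm", "kwargs": {"targets": "0 0 0 0;0 0 0 0;0 0 0 0;0 0 0 0;0 0 0 0;0 0 0 0;0 0 0 0;0 0 0 0", "claw": 3.5}}

```text
time_s: 5.05
tcp_pos: [0.6455, 0.0952, 0.0079]
ee_rot: [[-0.09, -0.996, -0.0], [-0.996, 0.09, -0.0], [0.0, 0.0, -1.0]]
wrist_force: [-1.6, -1.0, 3.1]
gripper_width: 0.525
gripper_force: 30.0
```

>>> {"fn": "step_arm", "kwargs": {"targets": "0 0 -2 0;0 0 -3 0;0 0 -3 0;0 0 -3 0;0 0 0 -7;0 0 0 -1;0 0 0 0"}}

```text
time_s: 5.63
tcp_pos: [0.6445, 0.0951, 0.1163]
ee_rot: [[0.047, -0.999, -0.003], [-0.999, -0.047, 0.0], [-0.0, 0.003, -1.0]]
wrist_force: [-0.0, -0.6, -3.2]
gripper_width: 0.52
gripper_force: 30.0
```

```bash
python3 - <<'E'
from h import *
s=sense();print(s["tcp_pos"],s["gripper_width"],s["gripper_force"]);c=cams.capture("wrist");cv2.imwrite("pics/w3.png",c["frame"])
print(*blobs(c,(45,80,40),(85,255,255),s["tcp_pos"][2]+.013,s,amin=100),sep="\n")
print(*blobs(c,(100,140,80),(125,255,255),.042,s,amin=100),sep="\n")
rel([.4465,-.0215,.15],2.6,s)
t=cams.capture("top")
print(*blobs(t,(100,140,80),(125,255,255),.042,amin=500),sep="\n")
h=cv2.cvtColor(t["frame"],cv2.COLOR_BGR2HSV)
# crossbars: bright, low saturation
m=cv2.inRange(h,np.array((0,0,190)),np.array((180,45,255)));k=np.zeros_like(m);k[170:240,295:365]=1
for q in cv2.findContours(m*k,cv2.RETR_EXTERNAL,cv2.CHAIN_APPROX_NONE)[0]:
    if cv2.contourArea(q)>50:
        W=cast(t,q.reshape(-1,2),.127)[:,:2]*1000;print("bar",cv2.minAreaRect(W.astype(np.float32)))
E
```

```text
[0.64448758 0.09511105 0.11628647] 0.520366477956269 29.99869555234909
([260.0, 311.0], 643.0, 129.4, 43.6, 18.5, 2.8)
([373.0, 238.0], 588.0, 90.3, 45.6, 17.4, 4.9)
([260.0, 200.0], 645.9, 71.0, 62.9, 44.6, -87.3)
([135.0, 86.0], 702.9, 21.2, 41.6, 15.5, -87.9)
([493.0, 78.0], 484.1, 0.9, 99.0, 36.1, -86.5)
shift [10.72 20.33 -3.32] turn 0.08
([250.0, 223.0], 443.9, -21.8, 138.8, 109.2, -87.2)
([35.0, 165.0], 668.1, 757.5, 232.1, 213.6, -55.7)
bar ((470.21246337890625, -234.52386474609375), (92.98709869384766, 13.130359649658203), 3.360145330429077)
```

>>> {"fn": "step_arm", "kwargs": {"targets": "1.53 2.9 0 0;1.53 2.9 0 0;1.53 2.9 0 0;1.53 2.9 0 0;1.53 2.9 0 0;1.53 2.9 0 0;1.53 2.9 0 0;0 0 0 0;0 0 0 0;0 0 0 0"}}

```text
time_s: 6.57
tcp_pos: [0.4485, -0.0217, 0.1173]
ee_rot: [[0.048, -0.999, 0.0], [-0.999, -0.048, -0.0], [0.0, -0.0, -1.0]]
wrist_force: [0.3, -0.2, -2.0]
gripper_width: 0.52
gripper_force: 30.0
```

```bash
python3 - <<'E'
from h import *
s=sense();print(s["tcp_pos"],s["gripper_width"]);c=cams.capture("wrist");cv2.imwrite("pics/w4.png",c["frame"])
print(*blobs(c,(100,140,80),(125,255,255),.042,s,amin=100),sep="\n")
print(*blobs(c,(8,180,180),(20,255,255),.039,s,amin=50),sep="\n")
e,R=pose(c,s);print(e,R[:,2])
E
```

```text
[ 0.44845252 -0.02172675  0.11733511] 0.5204236574544581
([264.0, 159.0], 446.5, -36.9, 108.9, 108.4, 2.7)

[ 0.45218032 -0.09684026  0.27897738] [-0.01223232  0.28003998 -0.9599104 ]
```

View pics/w4.png

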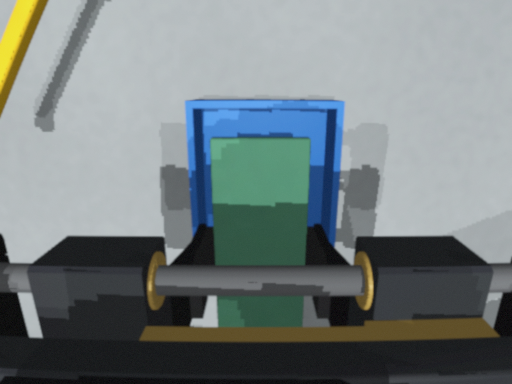

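The wrist view shows the pad over the tray at (260,240), with the blue far rim at (265,103). I'll shift 2.5 mm and lower it.

>>> {"fn": "step_arm", "kwargs": {"targets": "0 0.25 0 0;0 0 2 0;0 0 2 0;0 0 2 0;0 0 2 0;0 0 1.2 0;0 0 0.8 0;0 0 0.3 0;0 0 0 0;0 0 0 0;0 0 0 0"}}

```text
time_s: 7.53
tcp_pos: [0.4465, -0.0216, 0.0153]
ee_rot: [[0.049, -0.999, 0.002], [-0.999, -0.049, 0.0], [-0.0, -0.002, -1.0]]
wrist_force: [-1.0, 1.2, -2.4]
gripper_width: 0.52
gripper_force: 30.0
```

>>> {"fn": "step_arm", "kwargs": {"targets": "0 0 0 0;0 0 0 0;0 0 0 0;0 0 0 0;0 0 -1 0;0 0 -2 0;0 0 -3 0;0 0 -4 0;0 0 -4 0;0 0 -4 0;0 0 -4 0;0 0 0 0", "claw": 5.6}}

```text
time_s: 8.53
tcp_pos: [0.4503, -0.0215, 0.2434]
ee_rot: [[0.051, -0.999, 0.018], [-0.999, -0.051, 0.002], [-0.001, -0.018, -1.0]]
wrist_force: [1.3, 0.4, 0.9]
gripper_width: 0.643
gripper_force: 0.0
```

```bash
python3 - <<'E'
from h import *
s=sense();print(s["tcp_pos"],s["gripper_width"])
c=cams.capture("wrist");cv2.imwrite("pics/w5.png",c["frame"])
t=cams.capture("top");cv2.imwrite("pics/top2.png",t["frame"])
for cc,ss in((c,s),(t,None)):
  for lo,hi,z in(((45,80,40),(85,255,255),.023),((100,140,80),(125,255,255),.042),((8,180,180),(20,255,255),.039)):
    print(z,*blobs(cc,lo,hi,z,ss,amin=50,roi=(180,120,300,260) if ss is None else None),sep="\n ")
# grey tray handle: dark blob & body in top view
h=cv2.cvtColor(t["frame"],cv2.COLOR_BGR2HSV);print(h[205:228:4,138:176:6].tolist())
E
```

```text
[ 0.45027692 -0.02145134  0.24337841] 0.6433194971089413
0.023
 ([24.0, 174.0], 742.0, 14.1, 74.5, 35.2, -74.3)
 ([267.0, 156.0], 446.4, -21.7, 106.9, 43.7, -87.6)
0.042
 ([268.0, 158.0], 445.5, -21.2, 138.5, 109.1, -87.0)
0.039
 ([266.0, 244.0], 441.9, 79.2, 52.7, 8.4, -89.1)
0.023
 ([203.0, 194.0], 549.8, 147.1, 52.6, 32.6, 6.4)
0.042
 ([268.0, 223.0], 445.4, -77.6, 105.3, 27.2, 2.8)
0.039
[[[96, 11, 120], [30, 10, 26], [30, 10, 101], [165, 18, 29], [30, 7, 35], [30, 10, 104], [20, 10, 73]], [[96, 11, 121], [30, 6, 41], [24, 13, 101], [120, 11, 23], [30, 9, 87], [15, 5, 104], [0, 0, 28]], [[102, 11, 119], [42, 15, 86], [30, 4, 68], [30, 5, 49], [30, 10, 101], [21, 26, 97], [21, 43, 126]], [[45, 5, 98], [40, 15, 102], [150, 20, 26], [19, 39, 72], [22, 45, 124], [21, 42, 145], [21, 42, 159]], [[45, 11, 45], [26, 18, 99], [21, 44, 123], [21, 43, 143], [21, 42, 159], [21, 40, 171], [20, 41, 176]], [[0, 9, 28], [21, 41, 144], [21, 42, 158], [21, 41, 167], [20, 41, 176], [21, 41, 179], [21, 40, 187]]]
```

The pad lies centred in the tray, (446.4,-21.7) against the tray's (445.5,-21.2). Now the grey tray.

>>> {"fn": "step_arm", "kwargs": {"targets": "-3.63 0.29 -0.5 0;-3.63 0.29 -0.5 0;-3.63 0.29 -0.5 0;-3.63 0.29 -0.5 0;-3.63 0.29 -0.5 0;-3.63 0.29 -0.5 0;-3.63 0.29 -0.5 0;-3.63 0.29 -0.5 0;-3.63 0.29 -0.5 0;-3.63 0.29 -0.5 0;0 0 0 -7;0 0 0 -7"}}

```text
time_s: 9.63
tcp_pos: [0.3978, 0.3408, 0.282]
ee_rot: [[0.297, -0.955, -0.003], [-0.955, -0.297, -0.004], [0.003, 0.004, -1.0]]
wrist_force: [0.2, -0.9, -1.2]
gripper_width: 0.643
gripper_force: 0.0
```

>>> {"fn": "step_arm", "kwargs": {"targets": "0 0 0 -7;0 0 0 -7;0 0 0 -7;0 0 0 -7;0 0 0 -7;0 0 0 -7;0 0 0 -7;0 0 0 -7;0 0 0 0;0 0 0 0"}}

```text
time_s: 10.47
tcp_pos: [0.3984, 0.3388, 0.2829]
ee_rot: [[0.954, -0.299, -0.002], [-0.299, -0.954, -0.003], [-0.001, 0.003, -1.0]]
wrist_force: [0.6, 0.1, 0.1]
gripper_width: 0.645
gripper_force: 0.0
```

```bash
python3 - <<'E'
from h import *
s=sense();print(s["tcp_pos"],yang(s))
c=cams.capture("wrist");np.savez("w6.npz",f=c["frame"]);cv2.imwrite("pics/w6.png",c["frame"])
t=cams.capture("top");cv2.imwrite("pics/top3.png",t["frame"])
print(*blobs(t,(45,80,40),(85,255,255),.023,amin=50,roi=(180,120,300,260)),*blobs(t,(100,140,80),(125,255,255),.042,amin=500),*blobs(t,(22,150,120),(34,255,255),.064,amin=30),sep="\n")
E
```

```text
[0.39838932 0.33883793 0.28288624] -107.37258235915597
([251.0, 223.0], 444.7, -22.6, 104.4, 41.4, -88.0)
([204.0, 198.0], 536.4, 145.7, 79.7, 32.6, 5.5)
([251.0, 223.0], 443.9, -21.8, 138.8, 109.2, -87.2)
([35.0, 165.0], 667.8, 757.3, 232.7, 214.5, -55.5)
([279.0, 176.0], 604.9, -126.0, 99.4, 11.9, 60.6)
```

View pics/w6.png

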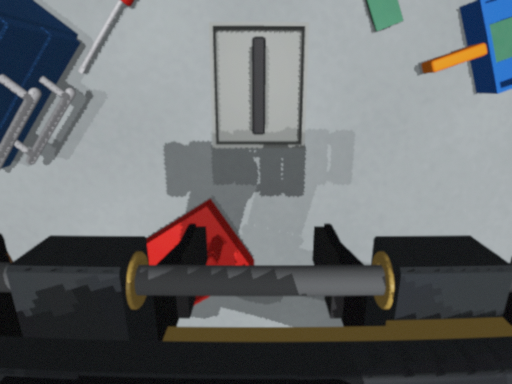

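The wrist view shows the grey tray at (259,85), with its handle from (259,38) to (259,133). The red look-alike is at (200,250).

```bash
python3 - <<'E'
from h import *
s=sense();c=cams.capture("wrist");f=c["frame"]
g=cv2.cvtColor(f,cv2.COLOR_BGR2GRAY);print(g[85,205:312:2].tolist(), g[20:150:3,235].tolist())
m=(g<95).astype(np.uint8);k=np.zeros_like(m);k[18:150,205:315]=1
for q in cv2.findContours(m*k,cv2.RETR_LIST,cv2.CHAIN_APPROX_NONE)[0]:
    if cv2.contourArea(q)<200: continue
    b=cv2.boundingRect(q)
    for z in(.079,.044):
        (x,y),wh,a=cv2.minAreaRect((cast(c,q.reshape(-1,2),z,s)[:,:2]*1000).astype(np.float32));print(b,z,round(x,1),round(y,1),np.round(wh,1),round(a,1))
rel([.4652,.3187,.28],None,s)
E
```

```text
[173, 173, 174, 171, 166, 104, 95, 153, 169, 173, 172, 172, 172, 172, 173, 172, 174, 173, 173, 174, 174, 174, 150, 112, 55, 67, 69, 72, 71, 61, 81, 149, 159, 174, 174, 175, 174, 174, 175, 174, 174, 174, 174, 174, 172, 172, 171, 136, 71, 113, 171, 173, 173, 173] [169, 171, 105, 57, 154, 172, 173, 172, 172, 172, 173, 173, 173, 174, 173, 174, 173, 173, 174, 173, 173, 173, 173, 173, 173, 173, 172, 173, 172, 171, 170, 171, 169, 170, 169, 169, 168, 148, 144, 142, 129, 65, 137, 99]
(252, 38, 14, 97) 0.079 475.8 317.5 [14.  97.2] 72.4
(252, 38, 14, 97) 0.044 476.1 317.4 [ 15.3 106.5] 72.4
(215, 30, 88, 113) 0.079 475.4 317.7 [ 89.1 113.7] 72.6
(215, 30, 88, 113) 0.044 475.7 317.6 [ 97.6 124.6] 72.6
(214, 27, 91, 123) 0.079 472.5 316.5 [ 95.  124.2] 72.8
(214, 27, 91, 123) 0.044 472.5 316.3 [104.1 136.1] 72.8
shift [ 6.97 -0.04  0.35] turn None
```

>>> {"fn": "step_arm", "kwargs": {"targets": "1.34 -0.05 2.5 0.2;1.34 -0.05 2.5 0;1.34 -0.05 2.5 0;1.34 -0.05 2.5 0;1.34 -0.05 2.5 0;1.34 -0.05 2.5 0;0 0 2.5 0;0 0 2.5 0;0 0 1.8 0;0 0 1 0;0 0 0 0;0 0 0 0"}}

```text
time_s: 11.62
tcp_pos: [0.4767, 0.3184, 0.0567]
ee_rot: [[0.954, -0.299, 0.0], [-0.299, -0.954, -0.0], [0.0, 0.0, -1.0]]
wrist_force: [0.3, -0.0, -0.2]
gripper_width: 0.64
gripper_force: 0.0
```

>>> {"fn": "step_arm", "kwargs": {"targets": "0 0 0 0;0 0 0 0;0 0 0 0;0 0 0 0;0 0 0 0;0 0 0 0;0 0 0 0;0 0 0 0", "claw": 0.5}}

```text
time_s: 12.28
tcp_pos: [0.476, 0.3174, 0.0564]
ee_rot: [[0.954, -0.299, -0.001], [-0.299, -0.954, -0.001], [-0.001, 0.002, -1.0]]
wrist_force: [-0.2, -1.1, -2.3]
gripper_width: 0.159
gripper_force: 29.9
```

>>> {"fn": "step_arm", "kwargs": {"targets": "0 0 -1 0;0 0 -2 0;0 0 -3 0;0 0 -3 0;0 0 -3 0;0 0 0 0;0 0 0 0"}}

```text
time_s: 12.87
tcp_pos: [0.4771, 0.3192, 0.179]
ee_rot: [[0.954, -0.299, 0.003], [-0.299, -0.954, 0.004], [0.002, -0.005, -1.0]]
wrist_force: [0.0, -1.2, -2.7]
gripper_width: 0.154
gripper_force: 29.9
```

```bash
python3 - <<'E'
from h import *
s=sense();print(s["tcp_pos"],yang(s),s["gripper_width"]);
u=np.array([.0471,-.9989]) # tray x dir
T=np.array([.4457,-.0213]);rel([*T,s["tcp_pos"][2]],2.7,s)
c=cams.capture("wrist");cv2.imwrite("pics/w7.png",c["frame"])
E
```

```text
[0.47709099 0.31921157 0.17896129] -107.38697034747334 0.15413519040847487
shift [ 7.18 33.43 -0.16] turn 69.91
```

>>> {"fn": "step_arm", "kwargs": {"targets": "0.72 3.34 0 0;0.72 3.34 0 0;0.72 3.34 0 0;0.72 3.34 0 0;0.72 3.34 0 0;0.72 3.34 0 0;0.72 3.34 0 0;0.72 3.34 0 0;0.72 3.34 0 0;0.72 3.34 0 0;0 0 0 6;0 0 0 7"}}

```text
time_s: 13.92
tcp_pos: [0.4436, -0.0242, 0.1749]
ee_rot: [[0.858, -0.514, -0.004], [-0.514, -0.858, -0.001], [-0.003, 0.003, -1.0]]
wrist_force: [0.2, 0.2, -2.7]
gripper_width: 0.156
gripper_force: 30.0
```

>>> {"fn": "step_arm", "kwargs": {"targets": "0 0 0 7;0 0 0 7;0 0 0 7;0 0 0 7;0 0 0 7;0 0 0 7;0 0 0 7;0 0 0 5;0 0 0 3;0 0 0 0;0 0 0 0;0 0 0 0"}}

```text
time_s: 14.92
tcp_pos: [0.4448, -0.0222, 0.1757]
ee_rot: [[0.047, -0.999, -0.002], [-0.999, -0.047, -0.0], [0.0, 0.002, -1.0]]
wrist_force: [0.4, 0.1, -2.7]
gripper_width: 0.157
gripper_force: 30.0
```

```bash
python3 - <<'E'
from h import *
s=sense();print(s["tcp_pos"],yang(s),s["gripper_width"]);rel([.4457,-.0213,.0564+.045],2.7,s)
c=cams.capture("wrist");cv2.imwrite("pics/w8.png",c["frame"])
print(*blobs(c,(100,140,80),(125,255,255),.042,s,amin=100),sep="\n")
E
```

```text
[ 0.44481814 -0.02215276  0.17574345] -177.3220790166523 0.15680067582700152
shift [-0.08 -0.11  7.43] turn -0.02
([259.0, 101.0], 448.8, -89.4, 107.5, 2.6, 2.7)
```

View pics/w8.png

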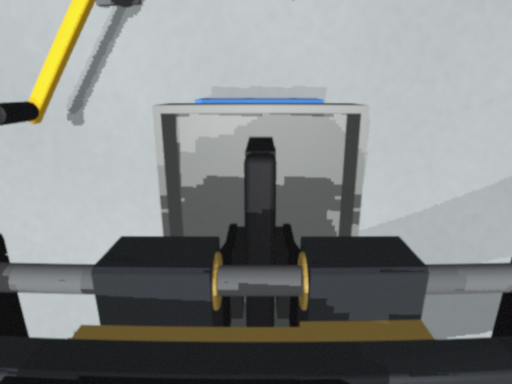

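The grey tray hangs level, with the blue far rim just showing at (259,101), centred. Lowering it.

>>> {"fn": "step_arm", "kwargs": {"targets": "-0.08 -0.08 1.5 0;0 0 2 0;0 0 1.5 0;0 0 1 0;0 0 0.5 0;0 0 0.5 0;0 0 0.5 0;0 0 0.4 0;0 0 0.4 0;0 0 0.2 0;0 0 0 0;0 0 0 0"}}

```text
time_s: 15.97
tcp_pos: [0.4463, -0.0212, 0.0917]
ee_rot: [[0.046, -0.999, 0.0], [-0.999, -0.046, 0.0], [-0.0, -0.0, -1.0]]
wrist_force: [-0.4, -0.1, -2.3]
gripper_width: 0.159
gripper_force: 30.0
```

```bash
python3 - <<'E'
from h import *
s=sense();print(s["tcp_pos"],yang(s),s["wrist_force"],s["moment"]);rel([.4456,-.0213,.0884],2.7,s)
c=cams.capture("wrist");cv2.imwrite("pics/w9.png",c["frame"])
print(*blobs(c,(100,140,80),(125,255,255),.042,s,amin=30),sep="\n")
t=cams.capture("side");cv2.imwrite("pics/side1.png",t["frame"])
E
```

```text
[ 0.4462992  -0.02119555  0.09169643] -177.37746918691516 [-0.36929344 -0.14872388 -2.31596836] [0.00516638 0.05006182 0.02427127]
shift [0.01 0.07 0.33] turn -0.08
([261.0, 101.0], 449.1, -90.4, 107.7, 1.3, 2.7)
```

Feet are 7 mm inside the rim with no contact force. I'll lower the last bit and release.

>>> {"fn": "step_arm", "kwargs": {"targets": "0 0.05 0.15 0;0 0 0.15 0;0 0 0.1 0;0 0 0 0;0 0 0 0"}}

```text
time_s: 16.48
tcp_pos: [0.4455, -0.0213, 0.0878]
ee_rot: [[0.046, -0.999, -0.0], [-0.999, -0.046, -0.0], [0.0, 0.0, -1.0]]
wrist_force: [-2.2, 0.5, 2.2]
gripper_width: 0.161
gripper_force: 30.0
```

>>> {"fn": "step_arm", "kwargs": {"targets": "0 0 0 0;0 0 0 0;0 0 0 0;0 0 0 0;0 0 -1 0;0 0 -2 0;0 0 -4 0;0 0 -4 0;0 0 -4 0;0 0 -4 0;0 0 0 0;0 0 0 0", "claw": 4}}

```text
time_s: 17.48
tcp_pos: [0.4469, -0.0209, 0.28]
ee_rot: [[0.046, -0.999, 0.006], [-0.999, -0.046, 0.002], [-0.002, -0.006, -1.0]]
wrist_force: [0.5, 0.7, -0.5]
gripper_width: 0.458
gripper_force: 0.0
```

```bash
python3 - <<'E'
from h import *
s=sense();print(s["tcp_pos"],yang(s),s["gripper_width"])
c=cams.capture("wrist");t=cams.capture("side");tp=cams.capture("top");np.savez("v9.npz",w=c["frame"],s=t["frame"],t=tp["frame"])
f=t["frame"][170:270,180:340];cv2.imwrite("pics/c9.png",np.hstack([cv2.resize(f,(480,300),interpolation=cv2.INTER_CUBIC),cv2.resize(c["frame"],(320,300))]))
f=c["frame"];g=cv2.cvtColor(f,cv2.COLOR_BGR2GRAY)
print(*blobs(c,(8,180,180),(20,255,255),.039,s,amin=30),sep="\n")
E
```

```text
[ 0.44686854 -0.02087215  0.2799899 ] -177.38640487147697 0.45801461726445586
([262.0, 238.0], 440.9, 89.6, 47.0, 7.9, -87.1)
```

View pics/c9.png

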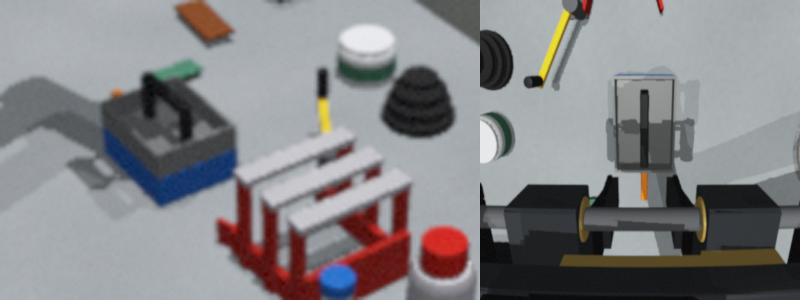

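The stack is seated flush (grey on blue at (168,150)). The gate and rack are visible at right. Next, the rack pose.

>>> {"fn": "step_arm", "kwargs": {"targets": "3.5 0 -2 0;3.5 0 -2 0;3 0 -2 0;0 0 0 0;0 0 0 0"}}

```text
time_s: 18.05
tcp_pos: [0.4501, -0.1222, 0.3365]
ee_rot: [[0.043, -0.999, -0.002], [-0.999, -0.043, 0.0], [-0.0, 0.002, -1.0]]
wrist_force: [0.2, -0.1, 0.0]
gripper_width: 0.458
gripper_force: 0.0
```

```bash
cat > rack.py <<'E'
from h import *
s=sense();c=cams.capture("wrist");cv2.imwrite("pics/w10.png",c["frame"])
t=cams.capture("top");cv2.imwrite("pics/top4.png",t["frame"])
for n,cc,ss,roi in(("wrist",c,s,(0,0,512,230)),("top",t,None,(260,150,370,250))):
    hs=cv2.cvtColor(cc["frame"],cv2.COLOR_BGR2HSV)
    # steel bar tops bright & unsaturated; red anything
    m=cv2.inRange(hs,np.array((0,0,200)),np.array((180,30,255)));k=np.zeros_like(m);x0,y0,x1,y1=roi;k[y0:y1,x0:x1]=1
    for q in cv2.findContours(m*k,cv2.RETR_EXTERNAL,cv2.CHAIN_APPROX_NONE)[0]:
        if cv2.contourArea(q)>60:
            W=cast(cc,q.reshape(-1,2),.127,ss)[:,:2]*1000;print(n,"bar",*[np.round(v,1) for v in cv2.minAreaRect(W.astype(np.float32))],cv2.boundingRect(q))
    print(n,"red",*blobs(cc,(0,130,60),(6,255,255),.034,ss,20,roi),sep="\n ")
    print(n,"yel",*blobs(cc,(22,150,100),(34,255,255),.064,ss,20,roi))
E
python3 rack.py
```

```text
wrist bar [721.5 -34.5] [53.4 17. ] 3.1 (15, 216, 42, 14)
wrist bar [164.6 -76.9] [66.5 25.6] 66.3 (475, 184, 37, 46)
wrist bar [ 494.7 -233.9] [146.3  25. ] 3.2 (151, 39, 142, 28)
wrist bar [ 357.1 -281.3] [22.3 18.2] 85.9 (348, 0, 22, 22)
wrist bar [ 496.7 -277.7] [146.8  14.3] 2.0 (148, 0, 146, 16)
wrist
 red
 ([182.0, 86.0], 555.8, -198.9, 47.0, 14.4, 86.8)
 ([279.0, 83.0], 427.9, -206.2, 45.1, 11.3, -84.7)
 ([177.0, 27.0], 566.2, -270.2, 29.5, 25.4, 3.1)
 ([280.0, 27.0], 430.3, -276.8, 26.4, 14.3, 86.3)
wrist yel ([141.0, 144.0], 606.4, -123.1, 102.1, 11.3, 60.5)
top
 red
top yel
```

View pics/w10.png

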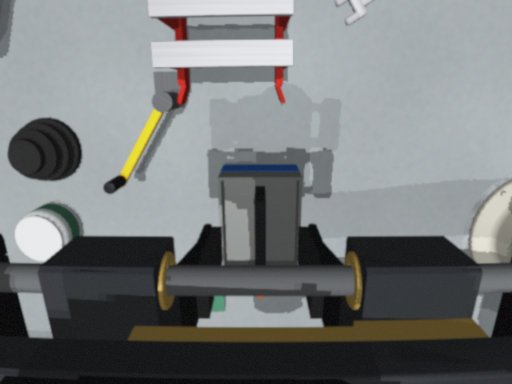

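The wrist view shows the outer crossbar at (222,53), the flares at (182,86) and (279,83), the gate pivot at (163,101) and the knob at (113,185).
Rack origin comes to about (496.9,-273.8) mm with yaw -86.8°, and the gate angle to about 2.13 rad. The tray sits at rack (-255,-37). Going to the pull bar.

>>> {"fn": "step_arm", "kwargs": {"targets": "-3.1 0.01 1 0;-3.1 0.01 1 0;-3.1 0.01 1 0;-3.1 0.01 1.5 0;-3.1 0.01 2 0;-3.1 0.01 2 0;-3.2 0.01 2 0;0 0 3 0;0 0 3 0;0 0 3 0;0 0 0 0;0 0 0 0"}}

```text
time_s: 19.15
tcp_pos: [0.438, 0.0965, 0.1411]
ee_rot: [[0.048, -0.999, -0.005], [-0.999, -0.048, -0.003], [0.003, 0.005, -1.0]]
wrist_force: [-0.2, -0.2, 1.1]
gripper_width: 0.455
gripper_force: 0.0
```

```bash
python3 - <<'E'
from h import *
s=sense();print(s["tcp_pos"],yang(s));rel([.4401,.0956,.012],2.7,s)
c=cams.capture("wrist");cv2.imwrite("pics/w11.png",c["frame"])
print(*blobs(c,(8,150,120),(20,255,255),.039,s,amin=30),sep="\n")
t=cams.capture("top");hs=cv2.cvtColor(t["frame"],cv2.COLOR_BGR2HSV)
print(*blobs(t,(8,150,120),(20,255,255),.039,None,10,(200,200,260,240)))
m=cv2.inRange(hs,np.array((0,0,190)),np.array((180,45,255)));k=np.zeros_like(m);k[170:240,295:365]=1
for q in cv2.findContours(m*k,cv2.RETR_EXTERNAL,cv2.CHAIN_APPROX_NONE)[0]:
    if cv2.contourArea(q)>50:
        W=cast(t,q.reshape(-1,2),.127)[:,:2]*1000;print("bar",*[np.round(v,1) for v in cv2.minAreaRect(W.astype(np.float32))])
E
```

```text
[0.43798493 0.09649983 0.14108074] -177.2682055543961
shift [ 0.06 -0.27 12.91] turn 0.03
([39.0, 316.0], 641.9, 233.3, 48.8, 18.8, 89.7)
([257.0, 171.0], 441.1, 84.9, 59.5, 12.4, -87.3)
([225.0, 224.0], 439.6, 67.5, 28.8, 13.5, -82.8)
bar [ 477.  -234.3] [106.6  12.8] 3.4
```

>>> {"fn": "step_arm", "kwargs": {"targets": "0.1 -0.25 3 0;0 0 3 0;0 0 2.5 0;0 0 2 0;0 0 1.2 0;0 0 0.8 0;0 0 0.3 0;0 0 0 0;0 0 0 0"}}

```text
time_s: 20.0
tcp_pos: [0.4431, 0.0963, 0.0157]
ee_rot: [[0.046, -0.999, 0.002], [-0.999, -0.046, 0.001], [-0.001, -0.002, -1.0]]
wrist_force: [-0.6, -0.3, 0.0]
gripper_width: 0.463
gripper_force: 0.0
```

>>> {"fn": "step_arm", "kwargs": {"targets": "0 0 0 0;0 0 0 0;0 0 0 0;0 0 0 0;0 0 0 0;0 0 0 0;0 0 0 0;0 0 0 0", "claw": 0.5}}

```text
time_s: 20.67
tcp_pos: [0.4414, 0.0955, 0.0147]
ee_rot: [[0.045, -0.999, -0.001], [-0.999, -0.045, -0.0], [0.0, 0.001, -1.0]]
wrist_force: [-3.9, 1.8, 5.7]
gripper_width: 0.158
gripper_force: 30.0
```

```bash
cat > tr.py <<'E'
from h import *
O=np.array([.4969,-.2738]);u=np.array([.0558,-.9984]);v=np.array([.9984,.0558])
s=sense();p=np.array(s["tcp_pos"]);d=p[:2]-O
print("rack xy of TCP mm",(1000*np.array([d@u,d@v])).round(1),"z",p[2].round(4),"yang",round(yang(s),2),"F",np.round(s["wrist_force"],1),"w",round(s["gripper_width"],3))
P=O+u*-.117;rel([*P,p[2]],3.2,s)
E
python3 tr.py
```

```text
rack xy of TCP mm [-371.8  -34.8] z 0.0147 yang -177.43 F [-3.9  1.8  5.7] w 0.158
shift [25.45 -3.76  0.  ] turn -0.63
```

>>> {"fn": "step_arm", "kwargs": {"targets": "0.6 -0.2 0 -0.1;1 -0.5 0 -0.1;1.3 -0.6 0 -0.1;1.3 -0.6 0 -0.1;1.3 -0.6 0 -0.1;1.2 -0.6 0 -0.1;1 -0.4 0 0;0.5 -0.2 0 0;0 0 0 0;0 0 0 0"}}

```text
time_s: 21.5
tcp_pos: [0.4838, 0.0154, 0.0147]
ee_rot: [[0.056, -0.998, 0.001], [-0.998, -0.056, -0.0], [0.0, -0.001, -1.0]]
wrist_force: [1.1, -2.0, 1.9]
gripper_width: 0.156
gripper_force: 30.0
```

```bash
python3 tr.py && python3 - <<'E'
from h import *
s=sense();c=cams.capture("wrist");cv2.imwrite("pics/w12.png",c["frame"]);t=cams.capture("top");cv2.imwrite("pics/top5.png",t["frame"])
e,R=pose(c,s)
hs=cv2.cvtColor(c["frame"],cv2.COLOR_BGR2HSV)
print(*blobs(c,(100,140,50),(125,255,255),.042,s,30),sep="\n")
print("red",*blobs(c,(0,130,60),(6,255,255),.034,s,30),sep="\n")
E
```

```text
rack xy of TCP mm [-289.5    3. ] z 0.0147 yang -176.8 F [ 1.1 -2.   1.9] w 0.156
shift [1.725e+01 3.100e-01 1.000e-02] turn 0.0

red
```

View pics/w12.png

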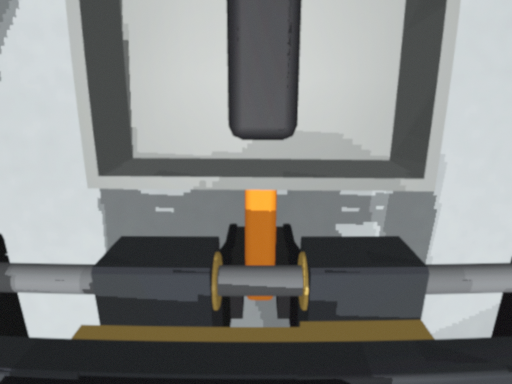

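The stack is held square to the tool: its back edge is level at row 188 and the fin is centred at column 260. It is 3 mm off the rack centreline, so I'll correct that and slide in.

>>> {"fn": "step_arm", "kwargs": {"targets": "0.3 0.15 0 0;0.4 0.16 0 0;0.8 0 0 0;1.2 0 0 0;1.5 0 0 0;1.5 0 0 0;1.5 0 0 0;1.5 0 0 0;1.2 0 0 0;0.8 0 0 0;0 0 0 0;0 0 0 0"}}

```text
time_s: 22.6
tcp_pos: [0.4866, -0.0918, 0.0147]
ee_rot: [[0.057, -0.998, 0.001], [-0.998, -0.057, -0.001], [0.001, -0.001, -1.0]]
wrist_force: [1.1, -5.6, 0.8]
gripper_width: 0.158
gripper_force: 30.0
```

```bash
python3 tr.py
```

```text
rack xy of TCP mm [-182.3   -0.2] z 0.0147 yang -176.73 F [ 1.1 -5.6  0.8] w 0.158
shift [ 6.53 -0.01  0.01] turn 0.07
```

>>> {"fn": "step_arm", "kwargs": {"targets": "0.7 0 0 0;1 0 0 0;1 0 0 0;1 0 0 0;1 0 0 0;0.6 0 0 0;0.3 0 0 0;0 0 0 0;0 0 0 0"}}

```text
time_s: 23.35
tcp_pos: [0.4896, -0.1464, 0.0147]
ee_rot: [[0.057, -0.998, 0.001], [-0.998, -0.057, 0.0], [-0.0, -0.001, -1.0]]
wrist_force: [-0.0, 3.8, 3.7]
gripper_width: 0.16
gripper_force: 30.0
```

```bash
python3 tr.py
```

```text
rack xy of TCP mm [-127.6   -0.2] z 0.0147 yang -176.74 F [-0.   3.8  3.7] w 0.16
shift [ 1.06 -0.02 -0.  ] turn 0.06
```

Now the last centimetre in small steps, watching the push force (+y).

>>> {"fn": "step_arm", "kwargs": {"targets": "0.3 0 0 0;0.3 0 0 0;0.2 0 0 0;0.1 0 0 0;0 0 0 0;0 0 0 0"}}

```text
time_s: 23.85
tcp_pos: [0.4899, -0.155, 0.0147]
ee_rot: [[0.057, -0.998, 0.0], [-0.998, -0.057, 0.001], [-0.001, -0.0, -1.0]]
wrist_force: [0.1, 6.5, 4.5]
gripper_width: 0.157
gripper_force: 30.0
```

>>> {"fn": "step_arm", "kwargs": {"targets": "0.1 0 0 0;0.1 0 0 0;0 0 0 0;0 0 0 0"}}

```text
time_s: 24.18
tcp_pos: [0.49, -0.1568, 0.0147]
ee_rot: [[0.057, -0.998, 0.0], [-0.998, -0.057, 0.001], [-0.001, -0.0, -1.0]]
wrist_force: [0.1, 8.6, 5.0]
gripper_width: 0.16
gripper_force: 30.0
```

```bash
python3 tr.py
```

```text
rack xy of TCP mm [-117.2   -0.4] z 0.0147 yang -176.75 F [0.1 8.6 5. ] w 0.16
shift [ 0.02 -0.04 -0.  ] turn 0.05
```

>>> {"fn": "step_arm", "kwargs": {"targets": "0.1 0 0 0;0.1 0 0 0;0 0 0 0;0 0 0 0"}}

```text
time_s: 24.52
tcp_pos: [0.49, -0.1576, 0.0147]
ee_rot: [[0.057, -0.998, 0.0], [-0.998, -0.057, 0.002], [-0.002, -0.0, -1.0]]
wrist_force: [-0.7, 15.3, 7.5]
gripper_width: 0.162
gripper_force: 30.0
```

>>> {"fn": "step_arm", "kwargs": {"targets": "0.1 0 0 0;0.1 0 0 0;0 0 0 0;0 0 0 0"}}

```text
time_s: 24.85
tcp_pos: [0.4901, -0.1577, 0.0147]
ee_rot: [[0.056, -0.998, 0.0], [-0.998, -0.056, 0.004], [-0.004, -0.0, -1.0]]
wrist_force: [-1.8, 24.3, 8.7]
gripper_width: 0.158
gripper_force: 30.0
```

The push force climbs with no motion at rack x -116.3, so the stack is home. I'll relax, release and lift.

>>> {"fn": "step_arm", "kwargs": {"targets": "-0.2 0 0 0;-0.1 0 0 0;0 0 0 0"}}

```text
time_s: 25.1
tcp_pos: [0.4901, -0.1576, 0.0147]
ee_rot: [[0.057, -0.998, 0.0], [-0.998, -0.057, 0.001], [-0.001, -0.0, -1.0]]
wrist_force: [-1.0, 10.6, 5.9]
gripper_width: 0.154
gripper_force: 30.0
```

>>> {"fn": "step_arm", "kwargs": {"targets": "0 0 0 0;0 0 0 0;0 0 0 0;0 0 0 0;0 0 -0.5 0;0 0 -2 0;0 0 -4 0;0 0 -4 0;0 0 -4 0;0 0 -4 0;0 0 -4 0;0 0 -4 0", "claw": 3.5}}

```text
time_s: 26.1
tcp_pos: [0.4891, -0.1594, 0.2821]
ee_rot: [[0.056, -0.998, 0.001], [-0.998, -0.056, -0.0], [0.0, -0.001, -1.0]]
wrist_force: [1.6, -0.4, -0.7]
gripper_width: 0.407
gripper_force: 0.0
```

```bash
python3 - <<'E'
from h import *
O=np.array([.4969,-.2738]);u=np.array([.0558,-.9984]);v=np.array([.9984,.0558])
s=sense();print(s["tcp_pos"],yang(s),s["joints"].round(1))
c=cams.capture("wrist");cv2.imwrite("pics/w13.png",c["frame"])
print(*blobs(c,(22,150,100),(34,255,255),.064,s,20),sep="\n")
print(*blobs(c,(8,150,120),(20,255,255),.039,s,amin=30),sep="\n")
pv=O-.09*u+.084*v
for b in blobs(c,(22,150,100),(34,255,255),.064,s,20):
    d=np.array(b[1:3])/1000-pv;a=np.arctan2(d[1],d[0]);g=np.radians(183.2)-a;k=pv+.12*np.array([np.cos(a),np.sin(a)]);print("g",g,"knob",k,"pivot",pv)
    tg=np.array([-np.sin(a),np.cos(a)]);rel([*(k-.026*tg),.2],np.degrees(a),s)
E
```

```text
[ 0.48906567 -0.15940679  0.28211836] -176.81050424186765 [  0.    8.9  -9.1   0.  -72.    3.1]
([159.0, 183.0], 607.1, -122.8, 102.2, 11.5, 60.4)
([259.0, 147.0], 491.1, -168.3, 60.9, 12.3, -86.8)
g 2.1336304615794885 knob [ 0.6340087  -0.07435123] pivot [ 0.5757436 -0.1792568]
shift [ -6.3  -17.14   8.22] turn -57.76
```

View pics/w13.png

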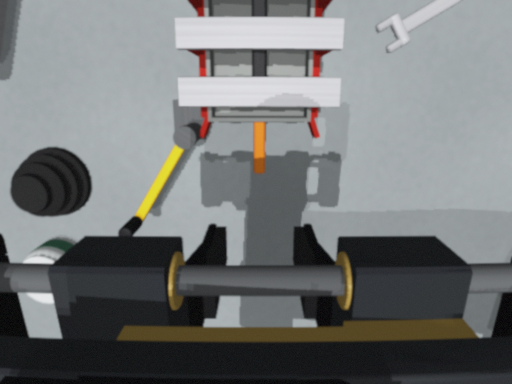

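The wrist view shows the stack home under the crossbars. The fin end at (260,172) matches rack -138. The gate runs from its pivot at (185,137) to its knob at (130,228). I'll push the knob with closed fingers, tool y along the bar.

>>> {"fn": "step_arm", "kwargs": {"targets": "-1.26 -3.43 0 0;-1.26 -3.43 0 0;-1.26 -3.43 0 0;-1.26 -3.43 0 0;-1.26 -3.43 0 0;0 0 0 7;0 0 0 7;0 0 0 7;0 0 0 7;0 0 0 7;0 0 0 7;0 0 0 7", "claw": 0}}

```text
time_s: 27.15
tcp_pos: [0.6574, -0.087, 0.2792]
ee_rot: [[-0.721, -0.693, -0.001], [-0.693, 0.721, -0.0], [0.001, 0.0, -1.0]]
wrist_force: [-0.2, -0.1, -0.5]
gripper_width: 0.007
gripper_force: 0.0
```

>>> {"fn": "step_arm", "kwargs": {"targets": "0 0 0 7;0 0 0 7;0 0 0 7;0 0 0 7;0 0 0 7;0 0 0 7;0 0 0 7;0 0 0 7;0 0 0 7;0 0 0 7;0 0 0 3.2;0 0 0 0"}}

```text
time_s: 28.15
tcp_pos: [0.6574, -0.0869, 0.2792]
ee_rot: [[-0.874, 0.486, -0.001], [0.486, 0.874, -0.0], [0.001, -0.0, -1.0]]
wrist_force: [-0.3, 0.5, 0.4]
gripper_width: 0.007
gripper_force: 0.0
```

>>> {"fn": "step_arm", "kwargs": {"targets": "0 0 2 0;0 0 2 0;0 0 2 0;0 0 2 0;0 0 0 0;0 0 0 0"}}

```text
time_s: 28.65
tcp_pos: [0.6571, -0.087, 0.1986]
ee_rot: [[-0.875, 0.484, -0.003], [0.484, 0.875, -0.001], [0.002, -0.002, -1.0]]
wrist_force: [0.1, -0.6, 0.9]
gripper_width: 0.007
gripper_force: 0.0
```

```bash
python3 - <<'E'
from h import *
s=sense();print(s["tcp_pos"],yang(s),s["joints"].round(1),s["gripper_width"])
k=np.array([.6340,-.0744]);a=np.radians(60.95);tg=np.array([-np.sin(a),np.cos(a)]);rel([*(k-.026*tg),.075],60.95,s)
c=cams.capture("wrist")
hs=cv2.cvtColor(c["frame"],cv2.COLOR_BGR2HSV)
print(*blobs(c,(22,150,100),(34,255,255),.064,s,20),sep="\n")
e=proj(c,[[*k,.104],[*k,.064]],s);print("knob expected px",e)
cv2.imwrite("pics/w14.png",c["frame"])
E
```

```text
[ 0.65712429 -0.08697615  0.19863632] 61.07054430962629 [   6.4   26.7    4.4    0.   -67.8 -125.4] 0.006788457266814459
shift [1.000e-02 0.000e+00 1.236e+01] turn 0.12
([266.0, 150.0], 637.1, -66.9, 10.5, 3.8, -7.1)
([194.0, 151.0], 606.1, -123.4, 102.6, 12.6, 60.9)
knob expected px [[257.36973876 159.65157382]
 [257.74301329 150.76410084]]
```

View pics/w14.png

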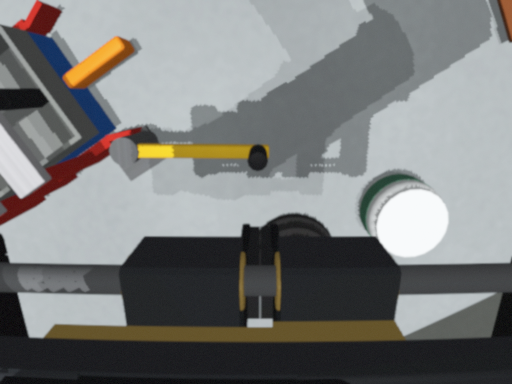

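The knob at (257,157) is exactly where expected, in line with the closed fingers. I'll go down to 78 mm, which clears the bellows top at 66 mm, then push along the arc.

>>> {"fn": "step_arm", "kwargs": {"targets": "0 0 3 0;0 0 3 0;0 0 3 0;0 0 2 0;0 0 1 0;0 0 0 0;0.4 0 0 0;0.3 0 0 0;0 0 0 0"}}

```text
time_s: 29.45
tcp_pos: [0.6525, -0.0829, 0.082]
ee_rot: [[-0.875, 0.484, 0.004], [0.484, 0.875, 0.0], [-0.003, 0.002, -1.0]]
wrist_force: [-0.8, -0.5, 0.0]
gripper_width: 0.006
gripper_force: 0.0
```

>>> {"fn": "step_arm", "kwargs": {"targets": "1.28 0.12 0 -6.1;1.28 0.12 0 -6.1;1.28 0.12 0 -6.1;1.28 0.12 0 -6.1;1.28 0.12 0 -6.1;0 0 0 0"}}

```text
time_s: 29.95
tcp_pos: [0.5915, -0.0588, 0.0813]
ee_rot: [[-1.0, -0.029, 0.001], [-0.029, 1.0, 0.001], [-0.001, 0.001, -1.0]]
wrist_force: [-1.1, 0.4, -0.6]
gripper_width: 0.004
gripper_force: 0.0
```

```bash
cat > gt.py <<'E'
from h import *
s=sense();pv=np.array([.5757,-.1793]);R=np.array(s["ee_rot"])[:2,:2]
k=pv-np.array(s["tcp_pos"])[:2];print("z",s["tcp_pos"][2].round(4),"pivot in tool mm (want 17.5,-120):",(R.T@k*1000).round(1),"yang",round(yang(s),1),"F",np.round(s["wrist_force"],1),"tool F",(R.T@s["wrist_force"][:2]).round(1))
c=cams.capture("wrist")
for b in blobs(c,(22,150,100),(34,255,255),.064,s,40):
    d=np.array(b[1:3])/1000-pv;print(b,"g",round(183.2-np.degrees(np.arctan2(d[1],d[0])),1))
cv2.imwrite("pics/g%d.png"%(s["time_s"]*10),c["frame"])
E
python3 gt.py
```

```text
z 0.0813 pivot in tool mm (want 17.5,-120): [  19.3 -120. ] yang 91.7 F [-1.1  0.4 -0.6] tool F [1.  0.4]
([174.0, 194.0], 571.9, -108.8, 117.5, 13.7, -88.2) g 90.1
```

>>> {"fn": "step_arm", "kwargs": {"targets": "1.28 0.12 0 -6.1;1.28 0.12 0 -6.1;1.28 0.12 0 -6.1;1.28 0.12 0 -6.1;1.28 0.12 0 -6.1;1.28 0.12 0 -6.1;1.28 0.12 0 -6.1;1.28 0.12 0 -6.1;1.28 0.12 0 -6.1;1.28 0.12 0 -6.1;1.28 0.12 0 -6.1;0 0 0 0"}}

```text
time_s: 31.0
tcp_pos: [0.473, -0.1203, 0.0801]
ee_rot: [[-0.367, -0.93, 0.0], [-0.93, 0.367, 0.0], [-0.0, -0.0, -1.0]]
wrist_force: [-1.2, -0.3, -0.2]
gripper_width: 0.007
gripper_force: 0.0
```

```bash
python3 gt.py
```

```text
z 0.0801 pivot in tool mm (want 17.5,-120): [  17.2 -117.2] yang 158.5 F [-1.2 -0.3 -0.2] tool F [0.7 1. ]
([181.0, 194.0], 508.9, -155.7, 117.4, 13.6, -21.0) g 22.7
```

>>> {"fn": "step_arm", "kwargs": {"targets": "1.1 0.1 0 -5.2;1.1 0.1 0 -5.2;1.1 0.1 0 -5.2;0.9 0.08 0 -4.1;0.6 0.05 0 -2.8;0.3 0.02 0 -1.3;0 0 0 0;0 0 0 0"}}

```text
time_s: 31.72
tcp_pos: [0.4601, -0.1678, 0.0799]
ee_rot: [[0.039, -0.999, 0.002], [-0.999, -0.039, -0.0], [0.0, -0.002, -1.0]]
wrist_force: [-0.0, 0.4, 0.0]
gripper_width: 0.004
gripper_force: 0.0
```

```bash
python3 gt.py
```

```text
z 0.0799 pivot in tool mm (want 17.5,-120): [  16.  -115.1] yang -177.8 F [-0.   0.4  0. ] tool F [-0.4  0. ]
([186.0, 195.0], 505.1, -185.0, 117.1, 13.6, 3.1) g 358.6
```

>>> {"fn": "step_arm", "kwargs": {"targets": "0.2 0 0 0;0.2 0 0 0;0 0 0 0;0 0 0 0"}}

```text
time_s: 32.1
tcp_pos: [0.4596, -0.1691, 0.0797]
ee_rot: [[0.04, -0.999, 0.001], [-0.999, -0.04, 0.004], [-0.003, -0.002, -1.0]]
wrist_force: [-0.4, 13.5, 4.1]
gripper_width: 0.004
gripper_force: 7.1
```

>>> {"fn": "step_arm", "kwargs": {"targets": "0.2 0 0 0;0 0 0 0;0 0 0 0"}}

```text
time_s: 32.35
tcp_pos: [0.4596, -0.1695, 0.0797]
ee_rot: [[0.04, -0.999, 0.001], [-0.999, -0.04, 0.006], [-0.006, -0.002, -1.0]]
wrist_force: [-1.0, 22.5, 5.7]
gripper_width: 0.005
gripper_force: 11.4
```

The gate is hard against its stop. Backing off, lifting and checking.

>>> {"fn": "step_arm", "kwargs": {"targets": "-0.4 0 0 0;-0.6 0 0 0;-1.5 0 0 0;-3 0 0 0;-3 0 -2 0;0 0 -4 0;0 0 -4 0;0 0 -4 0;0 0 -4 0;0 0 -4 0;0 0 0 0;0 0 0 0"}}

```text
time_s: 33.35
tcp_pos: [0.4566, -0.0888, 0.3021]
ee_rot: [[0.041, -0.999, 0.006], [-0.999, -0.041, 0.001], [-0.0, -0.006, -1.0]]
wrist_force: [-0.0, 0.1, -0.7]
gripper_width: 0.004
gripper_force: 0.0
```

```bash
python3 gt.py && python3 - <<'E'
from h import *
s=sense();c=cams.capture("wrist");t=cams.capture("side")
print(blobs(c,(8,150,120),(20,255,255),.039,s,amin=30),s["wrist_force"])
cv2.imwrite("pics/end.png",np.hstack([cv2.resize(t["frame"][150:280,170:343],(400,300),interpolation=cv2.INTER_CUBIC),cv2.resize(c["frame"],(400,300))]))
E
```

```text
z 0.3021 pivot in tool mm (want 17.5,-120): [  95.4 -115.3] yang -177.6 F [-0.   0.1 -0.7] tool F [-0.1  0. ]
([215.0, 72.0], 512.7, -182.6, 100.8, 12.3, 2.9) g 360.2
[([235.0, 94.0], 489.7, -157.9, 41.4, 13.3, -88.4), ([233.0, 60.0], 491.9, -197.9, 13.2, 11.3, 2.2)] [-0.06332134 -0.4755526  -0.60683675]
```

View pics/end.png

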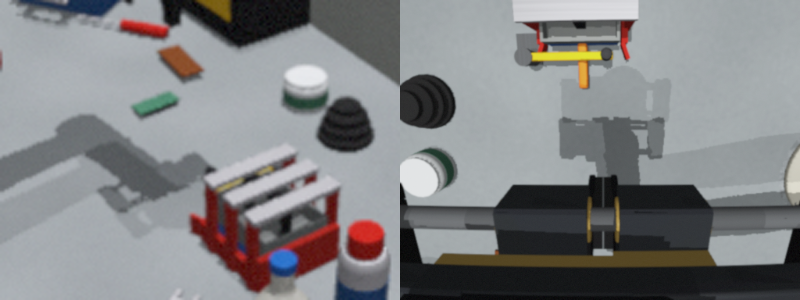

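The final view shows the stack inside the rack and the yellow gate shut across the front at (570,57), over the pull bar. Everything else is where it was.

```bash
python3 -c "
from station import r
print(r.finish_job())"
```

```text
the job is handed in; nothing more can be done
None
```

I handed the job in at about 33 s: the new pad is in the blue tray, the grey tray is seated on it, the stack is home against the back stop, and the gate is shut; no verdict was shown.

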